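# Tip the blue printing block onto the sample sheet and press it

### The arm

A 7-joint arm with a two-finger parallel gripper is mounted at the origin on the work surface. World frame = base frame: x ahead of the robot, y to its left, z up, the work surface at z = 0. Lengths are in m, angles in rad, forces in N, time in s.
With the tool pointing down it reaches from about 0.425 to 0.825 m from the base axis. Payload 3.6 kg.
Tool frame: the origin (TCP) lies midway between the tips of the shut fingers; the grasp point (between the pads) lies 19 mm behind it; z points along the fingers, y is the direction in which the jaws open and shut (so a half turn about z gives the same grasp; the last joint's range is limited). The gripper opens to 85 mm and grips with 20 to 120 N. Pads are 22 mm wide; open, the fingers measure 114 mm over their backs; the gripper's body (76 mm by 85 mm) begins 54 mm behind the grasp point. The pads swing forward as they close: fully open they stand 13 mm farther back than shut.
Start: joints at [-1.179, 0.615, -0.013, 1.423, 0.008, 1.103, -0.04], TCP at [0.264, 0.594, 0.231] pointing down, gripper open.
Joint ranges: [-3.12, 3.12], [-0.3, 2.06], [-1.34, 1.32], [0.26, 2.42], [-1.36, 4.5], [0.01, 1.98], [-2.84, 2.84]. Speed limits (rad/s): [2.79, 2.79, 3.14, 3.14, 3.14, 3.14, 3.14].

### API

Orientations are given as a rotation vector (axis times angle).
In Python, from plant import readout, vision, robot gives the robot as it stands.
- The arm moves only by the shell command python3 -m crank 'ROWS' [FORCE]. ROWS is JSON, a list of rows, each a list of 3 entries, a list of its own where there are three numbers: the turn, a rotation vector about the tool's x, y, z in degrees, then the shift along the tool's x, y, z in m, then the finger opening in m, from 0 to 0.0854. A call has 1 to 10 rows; each row shifts and turns the commanded pose from where the row before left it, along the tool's axes as they then stand; what a row does not reach is not made up. A row lasts 1/10 s, in which the tool goes at most 50 mm and 8.59 degrees, less where a joint would pass 70% of its speed; a pose out of reach is approached as far as the arm can. A call is refused whole if a number of a shift passes 0.05 or a number of a turn 8.59, either way. A call with a gripper value outside its range is refused whole. The fingers move at their own pace and stop on an object; FORCE is the grip in N (left out, the last holds). Time passes only in rows, so rows that do not move let the fingers close. It gives the time, the measured TCP pose, the force and the opening at its end, in the units of the state.
- readout.get_state(): the state, without advancing time (a new reading comes with each control period).
- vision.grab_frame(name): name is "side" or "top" or "wrist"; returns a dict with "image" (400x640x3 uint8, blue, green, red), "K" (3x3 intrinsics, pixels), "k1" (the pictures are not rectified: a ray, as slopes to the right and down, at radius r is drawn at 1 + k1 r^2 times it, then the intrinsics apply), "origin" and "rotation" of the camera in the world; the wrist camera has in their place "hand_eye" (4x4, takes a point from camera to tool coordinates, whose origin is the TCP and whose axes are the flange's). Camera axes: x right, y down, z forward; pixel columns grow to the right and rows downward; lengths in m; the calibration is good to about 2 mm. A picture is of the moment at which its call begins: read the wrist's pose just before it. There is no depth.
- robot.sign_off(): hands the job in, once; it reports no verdict.
The state is a dict: "time": time; "q": joint angles; "dq": joint speeds; "tau": joint torques, N m; "eef_pos": TCP position; "tcp_rot": TCP orientation; "contact_force": force on the tool from outside, world axes, zero at the start; "wrist_torque": the same for the moment, N m; "opening": finger opening in m.
Only numpy, scipy, OpenCV 4.12 (cv2) and the standard library are available. Lean on these libraries where they do the work, as an engineer would, in place of code of your own. Each camera call takes 0.05 s, during which the arm holds its last target.

### The job

Make a test print with the blue block: without picking it up or lifting it, push its upper part with the fingertips so that it tips over onto its blue face, flat and straight inside the drawn outline in front of it. Then press down firmly on the back of the lying block with the fingertips for about a second and move away, leaving it there. Leave the orange block, the bottles and everything else as they are.

Things in the scene. Friction and masses are not known exactly. Their poses are not given: they have to be found in the camera images.
- board: Fixed wooden printing board, 380 x 380 mm, 18 mm thick, flat on the table, with a white paper sheet on it. Origin: centre of its underside. Its +x is the direction in which a block is to fall; z up. The two blocks stand side by side towards its -x edge (centres about 110 mm from the origin along x, 87 mm to either side in y; which is which varies).
- outline_left (a point): Centre of the drawn black rectangle on the +y half of the board, on the board's top face; the rectangle is 170 mm along the board's x and 160 mm along y. Axes as the board's.
- outline_right (a point): The same for the equal rectangle on the -y half of the board.
- blue_block: Loose wooden block 40 mm thick (its x) x 110 mm wide (y) x 120 mm high (z), about 0.35 kg (varies), standing on a narrow edge on the board. Its +x face is the blue printing face and looks towards the outline; its back (-x) is bare wood with a blue disc in the middle; a blue stripe runs along the top edge. Origin: centre of the underside as it stands. Lying printed-side down, its x axis points down.
- blue_center (a point): Centre of the blue block, in the middle of all three dimensions: 60 mm above the board's top when standing, 20 mm when lying (its back is then 40 mm above the board's top).
- blue_foot (a point): Middle of the blue block's front lower edge, on the board. Pushed near the top of its back along its +x, the block pivots about this edge, passes its balance at about 18 degrees (its top has then gone about 40 mm) and falls by itself on its blue face. The edge stays down on the board unless the block is lifted.
- orange_block: Block of the same size with orange face, disc and stripe, standing beside the blue one (gap about 40 to 90 mm); leave it standing. Origin: centre of its underside.
- jar: Small green glass jar with a white cap, 52 mm across, 60 mm high, standing on the board's far (+x) part. Leave alone. Origin: centre of its underside.
- cup: White plastic cup, 56 mm across the rim, 55 mm high, on the board's far part. Leave alone. Origin: centre of its underside.
- dye_bottle: Blue bottle with white cap, 60 mm across, 140 mm high, on the table beside the board. Leave alone. Origin: centre of its underside.
- thick_bottle: Amber bottle with white cap, 66 mm across, 130 mm high, on the table beside the board. Leave alone. Origin: centre of its underside.
- jug: Clear plastic jug with handle, 100 mm across, 120 mm high, on the table beside the board. Leave alone. Origin: centre of its underside.
- brush: Flat brush with a blue handle, about 200 mm long, lying on the table. Leave alone. Origin: on its underside.

How it is judged:
By the outcome, as a careful person would: the job done as asked, in the order asked, and still so for the second after the job is handed in, with the robot touching nothing.
It also fails if it takes over 43 s, if anything falls off the work surface, if the arm or the gripper's body presses on something with over 40 N, if the wrist force passes 120 N, or if a joint passes its speed limit or range.

## Working session

There is one attempt and no reset: what is moved stays moved. The work goes in short steps, Python scripts to look and compute and a shell command to move; the robot and the scene stay as the last step left them, time stands still between calls to the robot, and variables do not carry over. Pictures are saved under pics/ and viewed, and the job is handed in when it is done.

```bash
ls; mkdir -p pics; cat > h.py <<'E'
import numpy as np,cv2,pickle
from plant import readout,vision,robot
def grab(n,tag):
    s=readout.get_state(); f=vision.grab_frame(n); f['state']=s
    cv2.imwrite(f'pics/{tag}.png',f['image']); pickle.dump(f,open(f'pics/{tag}.pkl','wb')); return f
def load(tag): return pickle.load(open(f'pics/{tag}.pkl','rb'))
def cam(f):
    if 'origin' in f: return np.array(f['origin']),np.array(f['rotation'])
    R=cv2.Rodrigues(np.array(f['state']['tcp_rot']))[0];H=np.array(f['hand_eye'])
    return np.array(f['state']['eef_pos'])+R@H[:3,3],R@H[:3,:3]
def ray(f,u,v):
    K=np.array(f['K']);p=cv2.undistortPoints(np.array([[[u,v]]],float),K,np.array([f['k1'],0,0,0.]))[0,0]
    o,R=cam(f);return o,R@np.array([p[0],p[1],1])
def onz(f,u,v,z):
    o,d=ray(f,u,v);return o+d*(z-o[2])/d[2]
def proj(f,P):
    o,R=cam(f);P=np.atleast_2d(P);c=(P-o)@R
    return cv2.projectPoints(c,np.zeros(3),np.zeros(3),np.array(f['K']),np.array([f['k1'],0,0,0.]))[0][:,0]
E
python3 - <<'E'
from h import *
for n in ['side','top','wrist']:
    f=grab(n,n+'0');print(n,f['k1'],cam(f)[0])
s=readout.get_state();print(s)
E
```

```text
pics
side -0.06121250299372804 [ 0.34995896 -1.01161152  0.75032712]
top -0.09537223838654287 [0.44678934 0.00955477 1.45731645]
wrist -0.06272624040163703 [0.19605777 0.62353057 0.37162868]
{'time': 0.15, 'q': array([-1.17948773,  0.61570799, -0.01258626,  1.42449599,  0.00806952,
        1.1033937 , -0.04043121]), 'dq': array([ 6.32225320e-04, -2.02286507e-03,  2.42765307e-04, -3.32862921e-03,
        8.65742629e-05, -4.72912291e-04, -5.50102541e-04]), 'tau': array([ 9.89937689e-04, -4.69658232e+01,  2.59813685e-01, -1.71250302e+01,
        1.00127369e-02,  7.11931178e-03,  7.50334920e-06]), 'eef_pos': array([0.26350657, 0.5935728 , 0.23040879]), 'tcp_rot': array([-6.51455242e-01, -3.07289707e+00,  3.00695705e-03]), 'contact_force': array([ 0.02787099,  1.23359899, -0.5231408 ]), 'wrist_torque': array([ 0.00767041,  0.0234343 , -0.03217904]), 'opening': 0.08593314094403703}
```

View pics/top0.png

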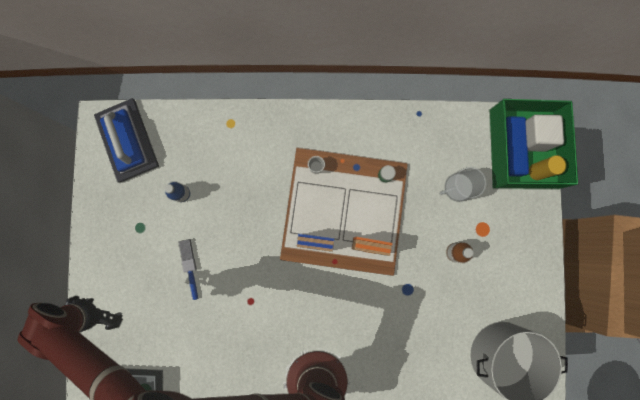

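View pics/side0.png

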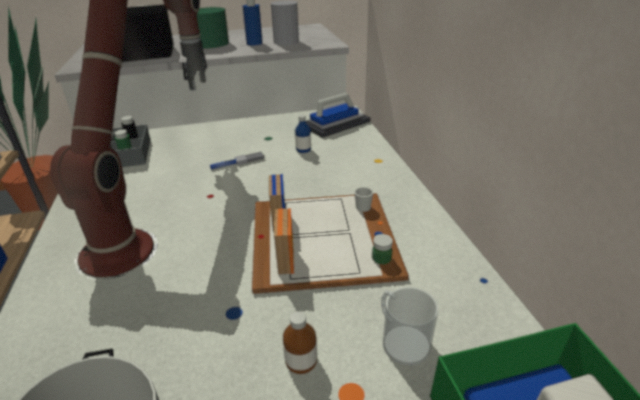

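View pics/wrist0.png

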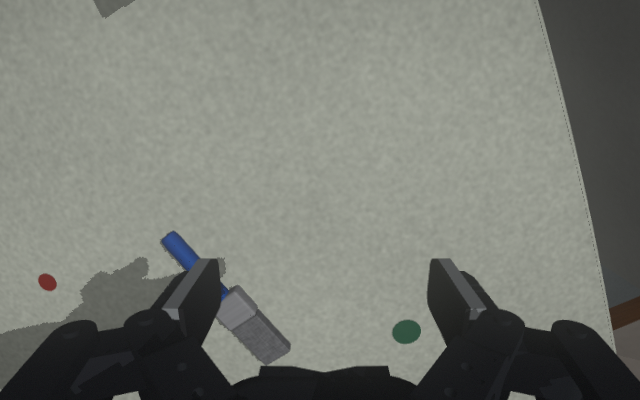

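Top view: the board spans about (282–408, 149–274), the blue block is at about (315,242) and the orange one at (373,245). I'll enlarge it.

```bash
python3 - <<'E'
from h import *
f=load('top0');c=f['image'][140:280,270:420];cv2.imwrite('pics/c1.png',cv2.resize(c,None,fx=4,fy=4,interpolation=cv2.INTER_CUBIC))
c=f['image'][220:260,285:345];cv2.imwrite('pics/c2.png',cv2.resize(c,None,fx=12,fy=12,interpolation=cv2.INTER_CUBIC))
E
```

```text
(no output)
```

View pics/c1.png

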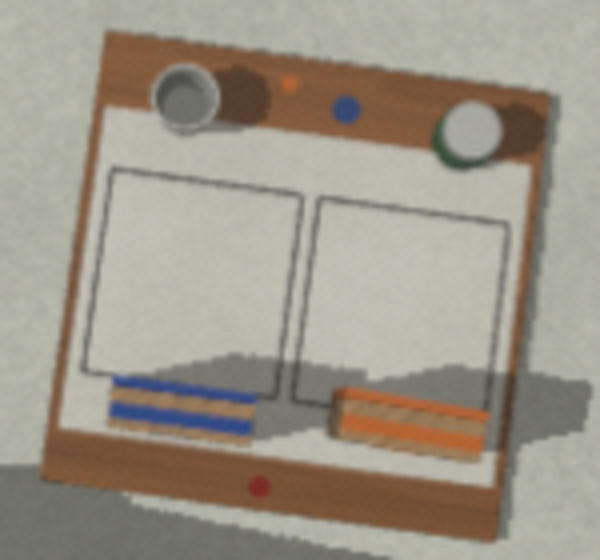

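View pics/c2.png

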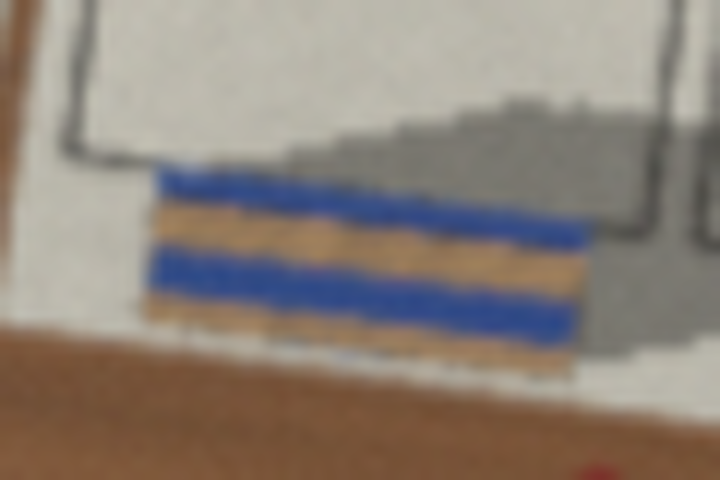

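```bash
python3 - <<'E'
from h import *
f=load('top0')
a=lambda x,y:((x+.5)/4-.5+270,(y+.5)/4-.5+140)
b=lambda x,y:((x+.5)/12-.5+285,(y+.5)/12-.5+220)
for nm,z,P in [('board',.018,[(106,31),(552,95),(497,541),(42,478)]),('outL',.018,[(112,168),(302,194),(277,398),(84,371)]),('outR',.018,[(318,197),(510,223),(485,426),(293,402)])]:
    Q=np.array([onz(f,*a(*p),z) for p in P]);print(nm,Q.round(4)[:,:2].tolist(),'c',Q.mean(0).round(4),'len',np.linalg.norm(Q-np.roll(Q,-1,0),axis=1).round(4))
    m=(Q[0]+Q[1]-Q[2]-Q[3]);print('yaw',np.degrees(np.arctan2(m[1],m[0])), )
    m=(Q[0]+Q[3]-Q[2]-Q[1]);print('yaw y',np.degrees(np.arctan2(-m[0],m[1])))
for z in (.138,.018):
    Q=np.array([onz(f,*b(*p),z) for p in [(158,165),(590,222),(588,248),(580,297),(573,345),(570,375),(145,320),(150,292),(152,245),(155,200)]]);print(z,Q.round(4)[:,:2].tolist())
E
```

```text
Traceback (most recent call last):
  File "h.py", line 15, in onz
    o,d=ray(f,u,v);return o+d*(z-o[2])/d[2]
                                       ~^^^
IndexError: invalid index to scalar variable.
```

```bash
sed -i "s/np.array(f\['rotation'\])/rot(f['rotation'])/" h.py; cat >> h.py <<'E'
def rot(r):
    r=np.array(r,float); return r if r.shape==(3,3) else cv2.Rodrigues(r)[0]
E
python3 - <<'E'
from h import *
f=load('top0');print(f['rotation'],np.shape(f['hand_eye']) if 'hand_eye' in f else '')
a=lambda x,y:((x+.5)/4-.5+270,(y+.5)/4-.5+140)
b=lambda x,y:((x+.5)/12-.5+285,(y+.5)/12-.5+220)
for nm,z,P in [('board',.018,[(106,31),(552,95),(497,541),(42,478)]),('outL',.018,[(112,168),(302,194),(277,398),(84,371)]),('outR',.018,[(318,197),(510,223),(485,426),(293,402)])]:
    Q=np.array([onz(f,*a(*p),z) for p in P]);print(nm,Q.round(4)[:,:2].tolist(),'c',Q.mean(0).round(4),'len',np.linalg.norm(Q-np.roll(Q,-1,0),axis=1).round(4))
    m=(Q[0]+Q[1]-Q[2]-Q[3]);print('yaw',np.degrees(np.arctan2(m[1],m[0])), )
    m=(Q[0]+Q[3]-Q[2]-Q[1]);print('yaw y',np.degrees(np.arctan2(-m[0],m[1])))
for z in (.138,.018):
    Q=np.array([onz(f,*b(*p),z) for p in [(158,165),(590,222),(588,248),(580,297),(573,345),(570,375),(145,320),(150,292),(152,245),(155,200)]]);print(z,Q.round(4)[:,:2].tolist())
E
```

```text
[-2.18049854  2.17036804 -0.11691791] 
board [[0.772, 0.0717], [0.7201, -0.304], [0.3484, -0.253], [0.3989, 0.1208]] c [ 0.5599 -0.0911  0.018 ] len [0.3793 0.3752 0.3772 0.3763]
yaw -7.652935441134311
yaw y -7.778583345801241
outL [[0.6557, 0.0656], [0.6347, -0.0928], [0.4653, -0.0719], [0.4868, 0.0872]] c [ 0.5606 -0.003   0.018 ] len [0.1597 0.1707 0.1605 0.1703]
yaw -7.15476163408614
yaw y -7.618622684095791
outR [[0.6323, -0.1061], [0.6114, -0.2667], [0.4427, -0.2438], [0.4621, -0.0851]] c [ 0.5371 -0.1754  0.018 ] len [0.1619 0.1702 0.1599 0.1715]
yaw -7.372726416304118
yaw y -7.187938097536404
0.138 [[0.4808, 0.0593], [0.467, -0.0495], [0.4604, -0.049], [0.4481, -0.047], [0.4361, -0.0453], [0.4286, -0.0445], [0.4419, 0.0622], [0.4489, 0.061], [0.4607, 0.0606], [0.472, 0.06]]
0.018 [[0.4839, 0.0638], [0.4688, -0.0549], [0.4617, -0.0543], [0.4483, -0.0521], [0.4351, -0.0502], [0.427, -0.0494], [0.4415, 0.067], [0.4491, 0.0657], [0.462, 0.0653], [0.4743, 0.0646]]
```

```bash
cat >> h.py <<'E'
def plan(pos,rv=None):
    s=readout.get_state();R=cv2.Rodrigues(np.array(s['tcp_rot']))[0]
    d=R.T@(np.array(pos)-s['eef_pos']);print('shift in tool axes',d.round(4),'norm',np.linalg.norm(d).round(3))
    if rv is not None:
        r=cv2.Rodrigues(R.T@rv)[0].ravel();print('turn deg tool',np.degrees(r).round(2))
def tool(yaw,tilt=0):
    "board yaw deg; tool y ~ board y, z down, x toward robot; tilt deg: tips forward"
    y=np.radians(yaw);fx=np.array([np.cos(y),np.sin(y),0]);fy=np.array([-np.sin(y),np.cos(y),0])
    t=np.radians(tilt);z=np.array([0,0,-1])*np.cos(t)+fx*np.sin(t);return np.c_[np.cross(fy,z),fy,z]
E
python3 - <<'E'
from h import *
plan([.40,.03,.26],tool(-7.3))
print(np.array(load('wrist0')['hand_eye']).round(3))
E
```

```text
shift in tool axes [-0.3534 -0.4598 -0.0287] norm 0.581
turn deg tool [ -0.11  -0.02 -16.64]
[[ 0.002 -0.957 -0.29   0.074]
 [ 1.     0.001  0.001 -0.   ]
 [-0.    -0.29   0.957 -0.141]
 [ 0.     0.     0.     1.   ]]
```

```bash
python3 -m crank '[[[0,0,0],[-0.02,-0.026,-0.002],0.06],[[0,0,0],[-0.025,-0.033,-0.002],0.06],[[0,0,0],[-0.025,-0.033,-0.002],0.06],[[0,0,0],[-0.025,-0.033,-0.002],0.06],[[0,0,0],[-0.025,-0.033,-0.002],0.06],[[0,0,0],[-0.025,-0.033,-0.002],0.06],[[0,0,0],[-0.025,-0.033,-0.002],0.06],[[0,0,0],[-0.025,-0.033,-0.002],0.06],[[0,0,0],[-0.025,-0.033,-0.002],0.06],[[0,0,0],[-0.025,-0.033,-0.002],0.06]]' 30
python3 -m crank '[[[0,0,-4],[-0.025,-0.033,-0.002],0.06],[[0,0,-4],[-0.025,-0.033,-0.002],0.06],[[0,0,-4],[-0.025,-0.03,-0.002],0.06],[[0,0,-4],[-0.025,-0.03,-0.002],0.06],[[0,0,0],[0,0,0],0.06],[[0,0,0],[0,0,0],0.06]]'
python3 - <<'E'
from h import *
plan([.40,.03,.26],tool(-7.3))
f=grab('wrist','w1');print(f['state']['eef_pos'],f['state']['q'].round(3),cam(f)[0])
E
```

```text
time: 1.15
eef_pos: [0.3566, 0.1977, 0.2514]
tcp_rot: [0.651, 3.073, 0.0]
contact_force: [0.0, -0.1, 0.8]
opening: 0.0601
time: 1.75
eef_pos: [0.4123, 0.0487, 0.2591]
tcp_rot: [-0.222, -3.133, -0.0]
contact_force: [0.0, 1.3, 0.2]
opening: 0.0599
shift in tool axes [ 0.0095 -0.0202 -0.0009] norm 0.022
turn deg tool [-0.   -0.04 -0.81]
[0.41228256 0.04867823 0.25913676] [-0.268  0.22   0.12   2.011 -0.033  0.913  1.299] [0.33923415 0.05889364 0.40058284]
```

View pics/w1.png

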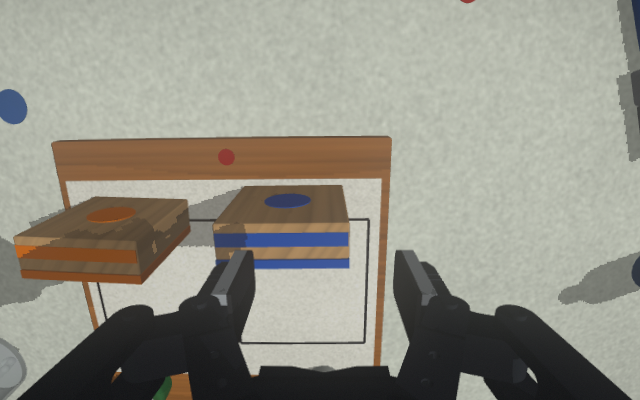

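```bash
python3 - <<'E'
from h import *
f=load('w1');c=f['image'][165:285,190:390];cv2.imwrite('pics/c3.png',cv2.resize(c,None,fx=4,fy=4,interpolation=cv2.INTER_CUBIC))
E
```

```text
(no output)
```

View pics/c3.png

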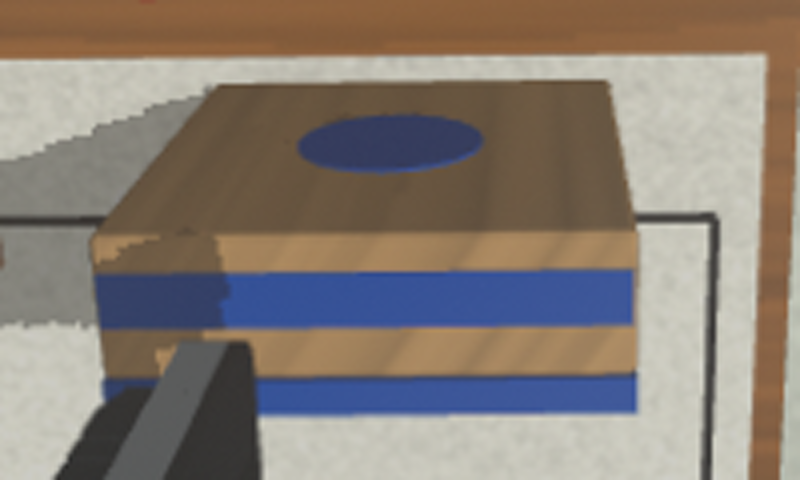

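```bash
python3 - <<'E'
from h import *
f=load('w1')
a=lambda x,y:((x+.5)/4-.5+190,(y+.5)/4-.5+165)
for nm,z,P in [('baseback',.018,[(608,81),(217,86)]),('topback',.138,[(638,232),(92,232)]),('topfront',.138,[(637,413),(103,413)]),('outnear',.018,[(716,215),(0,221)])]:
    Q=np.array([onz(f,*a(*p),z) for p in P]);d=Q[0]-Q[1];print(nm,Q.round(4)[:,:2].tolist(),np.linalg.norm(d).round(4),'yaw',np.degrees(np.arctan2(-d[0],d[1])).round(2))
for u,v in [(365,343),(242,343),(369,219)]: print(onz(f,u,v,.018).round(4))
E
```

```text
baseback [[0.4423, 0.0643], [0.4285, -0.0434]] 0.1086 yaw -7.29
topback [[0.4412, 0.0646], [0.4263, -0.042]] 0.1077 yaw -7.96
topfront [[0.4805, 0.0597], [0.4655, -0.0491]] 0.1098 yaw -7.83
outnear [[0.4857, 0.0898], [0.4591, -0.114]] 0.2056 yaw -7.45
[0.656 0.068 0.018]
[ 0.6343 -0.0898  0.018 ]
[0.4865 0.0902 0.018 ]
```

```bash
python3 - <<'E'
from h import *
plan([.412,.014,.17],tool(-7.6,10))
E
```

```text
shift in tool axes [-0.0052 -0.0355  0.0891] norm 0.096
turn deg tool [ -0.02 -10.06  -0.35]
```

```bash
python3 -m crank '[[[0,0,0],[-0.002,-0.012,0.03],0.04],[[0,0,0],[-0.002,-0.012,0.03],0.04],[[0,0,0],[-0.001,-0.011,0.029],0.04],[[0,-5,-0.35],[0,0,0],0.04],[[0,-5,0],[0,0,0],0.04],[[0,0,0],[0,0,0],0.04]]'
python3 - <<'E'
from h import *
print(readout.get_state()['q'].round(3),readout.get_state()['contact_force'])
plan([.409,.0144,.063],tool(-7.6,10))
E
```

```text
time: 2.4
eef_pos: [0.4087, 0.0157, 0.1694]
tcp_rot: [0.191, 2.966, -0.017]
contact_force: [-1.0, 0.2, 0.0]
opening: 0.0399
[-0.246  0.288  0.155  2.284 -0.013  0.407  1.353] [-0.9613481   0.22097538  0.01299692]
shift in tool axes [ 0.0175 -0.0012  0.1049] norm 0.106
turn deg tool [ 0.   -0.3   0.25]
```

```bash
python3 -m crank '[[[0,0,0],[0.003,0,0.022],0.04],[[0,0,0],[0.004,0,0.022],0.04],[[0,0,0],[0.004,0,0.022],0.04],[[0,0,0],[0.003,0,0.02],0.04],[[0,0,0],[0.003,0,0.018],0.04],[[0,0,0],[0,0,0],0.04]]'
python3 - <<'E'
from h import *
print(readout.get_state()['q'].round(3),readout.get_state()['contact_force'])
plan([.409,.0144,.063],tool(-7.6,10))
R=tool(-7.6,10);print('fwd world in tool per m',R.T@np.array([.9912,-.1323,0]))
grab('wrist','w2');grab('side','s2')
E
```

```text
time: 3.0
eef_pos: [0.4137, 0.0148, 0.0633]
tcp_rot: [0.194, 2.965, -0.017]
contact_force: [-0.1, 0.1, 1.2]
opening: 0.04
[-0.18   0.54   0.085  2.388 -0.052  0.051  1.382] [-0.09995183  0.07450821  1.17355583]
shift in tool axes [ 0.0045 -0.001  -0.0005] norm 0.005
turn deg tool [-0.01 -0.25  0.12]
fwd world in tool per m [-9.84798263e-01 -4.52819524e-05  1.73646504e-01]
```

View pics/w2.png

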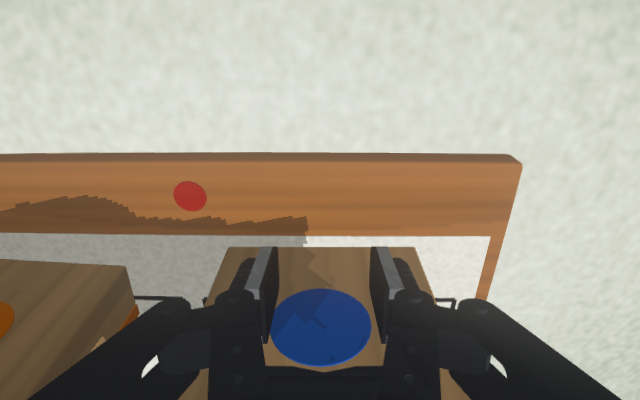

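View pics/s2.png

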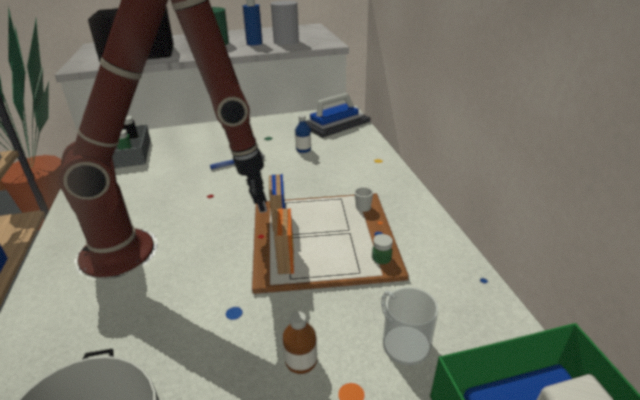

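```bash
python3 -m crank '[[[0,0,0],[-0.003,0,0.0005],0.04],[[0,0,0],[-0.003,0,0.0005],0.04],[[0,0,0],[-0.002,0,0.0005],0.04],[[0,0,0],[0,0,0],0.04]]'
python3 -m crank '[[[0,0,0],[-0.002,0,0.0003],0.04],[[0,0,0],[0,0,0],0.04]]'
python3 -m crank '[[[0,0,0],[-0.002,0,0.0003],0.04],[[0,0,0],[0,0,0],0.04]]'
python3 -m crank '[[[0,0,0],[-0.002,0,0.0003],0.04],[[0,0,0],[0,0,0],0.04]]'
python3 - <<'E'
from h import *
grab('wrist','w3');grab('side','s3');print(readout.get_state()['q'].round(3))
E
```

```text
time: 3.5
eef_pos: [0.4227, 0.0127, 0.0654]
tcp_rot: [0.196, 2.959, -0.017]
contact_force: [-0.3, 0.2, -0.9]
opening: 0.0396
time: 3.7
eef_pos: [0.4242, 0.0125, 0.065]
tcp_rot: [0.196, 2.96, -0.017]
contact_force: [-0.5, -0.9, -1.1]
opening: 0.04
time: 3.9
eef_pos: [0.4249, 0.0122, 0.0647]
tcp_rot: [0.196, 2.963, -0.018]
contact_force: [-1.4, 0.6, 0.3]
opening: 0.0399
time: 4.1
eef_pos: [0.4277, 0.0119, 0.0649]
tcp_rot: [0.196, 2.961, -0.018]
contact_force: [-2.8, -0.1, 2.5]
opening: 0.0403
[-0.169  0.543  0.085  2.354 -0.048  0.077  1.386]
```

View pics/w3.png

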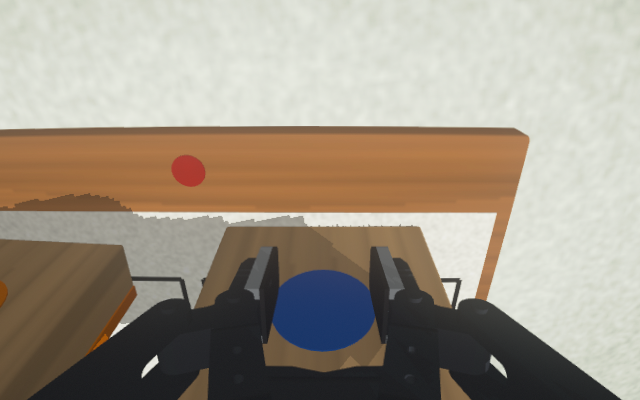

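```bash
python3 - <<'E'
from h import *
for t,P in (('w2',[(415,247),(229,247),(510,155)]),('w3',[(420,226),(227,227),(516,128)])):
    f=load(t);print(t,f['state']['eef_pos'].round(4),[onz(f,*p,.018).round(4)[:2].tolist() for p in P])
E
python3 -m crank '[[[0,0,0],[-0.002,0,0.0003],0.04],[[0,0,0],[0,0,0],0.04]]'
python3 -m crank '[[[0,0,0],[-0.002,0,0.0003],0.04],[[0,0,0],[0,0,0],0.04]]'
python3 - <<'E'
from h import *
grab('wrist','w4');grab('side','s4')
a=load('s2')['image'][150:300,230:330];b=load('s4')['image'][150:300,230:330]
cv2.imwrite('pics/c4.png',cv2.resize(np.hstack([a,b]),None,fx=4,fy=4,interpolation=cv2.INTER_CUBIC))
E
```

```text
w2 [0.4137 0.0148 0.0633] [[0.4419, 0.0646], [0.428, -0.0428], [0.3911, 0.1148]]
w3 [0.4277 0.0119 0.0649] [[0.4433, 0.065], [0.4296, -0.0441], [0.3918, 0.1144]]
time: 4.4
eef_pos: [0.4306, 0.0116, 0.0652]
tcp_rot: [0.196, 2.96, -0.017]
contact_force: [-1.2, -0.0, 1.5]
opening: 0.04
time: 4.6
eef_pos: [0.4329, 0.0113, 0.0653]
tcp_rot: [0.197, 2.959, -0.017]
contact_force: [-0.5, -0.2, 0.9]
opening: 0.0401
```

View pics/w4.png

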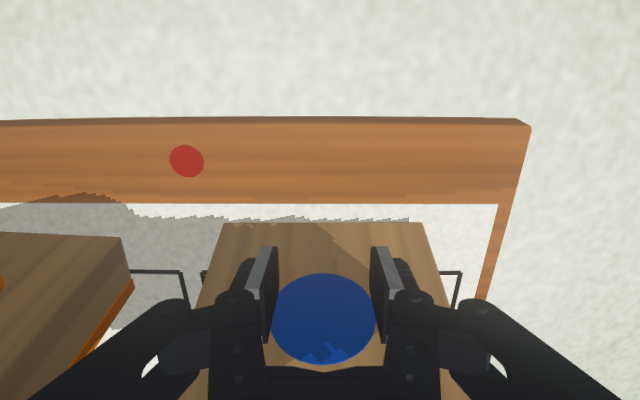

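View pics/c4.png

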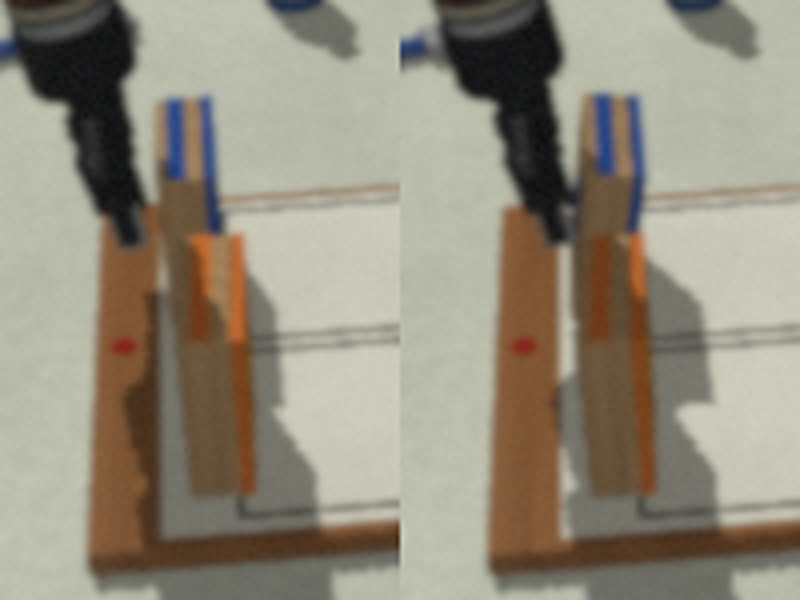

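Pushing at mid-height tips the block rather than sliding it: the force faded and the disc view shows it leaning. So I'll let it rock back upright and push near the top, as the task asks.

```bash
python3 -m crank '[[[0,0,0],[0.002,0,-0.0003],0.04],[[0,0,0],[0.002,0,-0.0003],0.04],[[0,0,0],[0.002,0,-0.0003],0.04],[[0,0,0],[0.002,0,-0.0003],0.04],[[0,0,0],[0.003,0,-0.0005],0.04],[[0,0,0],[0.004,0,-0.0007],0.04],[[0,0,0],[0.002,0,-0.0003],0.04],[[0,0,0],[0,0,0],0.04]]'
python3 - <<'E'
from h import *
plan([.414,.0142,.122],tool(-7.6,8))
grab('wrist','w5');grab('side','s5')
E
```

```text
time: 5.5
eef_pos: [0.4144, 0.0137, 0.0648]
tcp_rot: [0.196, 2.961, -0.018]
contact_force: [0.3, -0.4, -0.4]
opening: 0.0402
shift in tool axes [-0.0094  0.0004 -0.0564] norm 0.057
turn deg tool [-0.02  1.98  0.02]
```

View pics/w5.png

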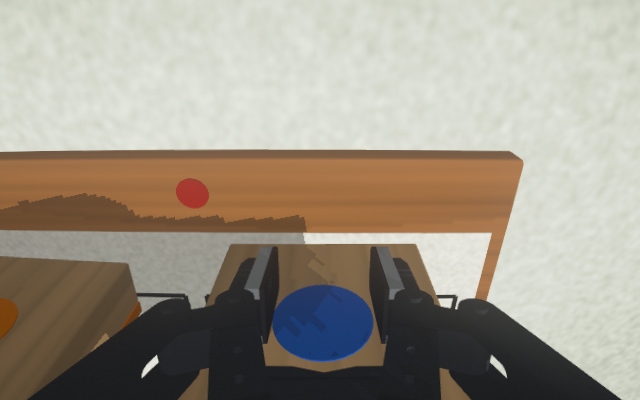

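```bash
python3 - <<'E'
from h import *
for t,P in (('w2',[(415,247),(229,247),(400,236),(516,155)]),('w5',[(416,244),(231,244),(400,233),(516,152)])):
    f=load(t);print(t,[onz(f,*p,.018).round(4)[:2].tolist() for p in P])
a=load('w2')['image'][225:255,210:430];b=load('w5')['image'][222:252,210:430]
cv2.imwrite('pics/c5.png',cv2.resize(np.vstack([a,b]),None,fx=3.5,fy=6,interpolation=cv2.INTER_CUBIC))
E
python3 -m crank '[[[0,0,0],[-0.001,0,-0.014],0.04],[[0,0,0],[-0.002,0,-0.014],0.04],[[0,0,0],[-0.003,0,-0.014],0.04],[[0,0,0],[-0.003,0,-0.014],0.04],[[0,2,0],[0,0,0],0.04],[[0,0,0],[0,0,0],0.04]]'
```

```text
w2 [[0.4419, 0.0646], [0.428, -0.0428], [0.4332, 0.0561], [0.3915, 0.118]]
w5 [[0.4421, 0.0644], [0.428, -0.0429], [0.4332, 0.0553], [0.3916, 0.1175]]
time: 6.2
eef_pos: [0.4155, 0.0138, 0.1222]
tcp_rot: [0.199, 2.993, -0.014]
contact_force: [-0.7, -0.3, 0.2]
opening: 0.0399
```

View pics/c5.png

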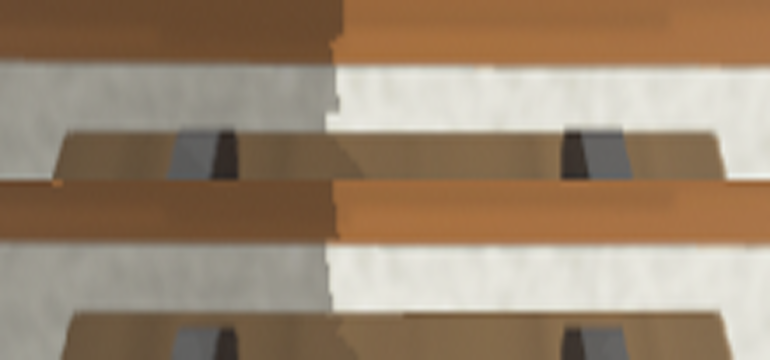

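```bash
python3 -m crank '[[[0,0,0],[-0.004,0,0.0006],0.04],[[0,0,0],[-0.004,0,0.0006],0.04],[[0,0,0],[-0.004,0,0.0006],0.04],[[0,0,0],[-0.004,0,0.0006],0.04],[[0,0,0],[-0.004,0,0.0006],0.04],[[0,0,0],[-0.004,0,0.0006],0.04],[[0,0,0],[-0.003,0,0.0004],0.04],[[0,0,0],[-0.003,0,0.0004],0.04],[[0,0,0],[-0.003,0,0.0004],0.04]]'
python3 -m crank '[[[0,0,0],[-0.002,0,0.0003],0.04],[[0,0,0],[-0.002,0,0.0003],0.04],[[0,0,0],[-0.002,0,0.0003],0.04],[[0,0,0],[-0.002,0,0.0003],0.04],[[0,0,0],[-0.002,0,0.0003],0.04],[[0,0,0],[-0.002,0,0.0003],0.04]]'
python3 - <<'E'
from h import *
grab('wrist','w6')
E
```

```text
time: 7.1
eef_pos: [0.4473, 0.0093, 0.1214]
tcp_rot: [0.199, 2.996, -0.014]
contact_force: [-0.0, -0.3, 0.7]
opening: 0.0402
time: 7.7
eef_pos: [0.4592, 0.0078, 0.1213]
tcp_rot: [0.199, 2.996, -0.014]
contact_force: [0.2, -0.8, -0.7]
opening: 0.0401
```

View pics/w6.png

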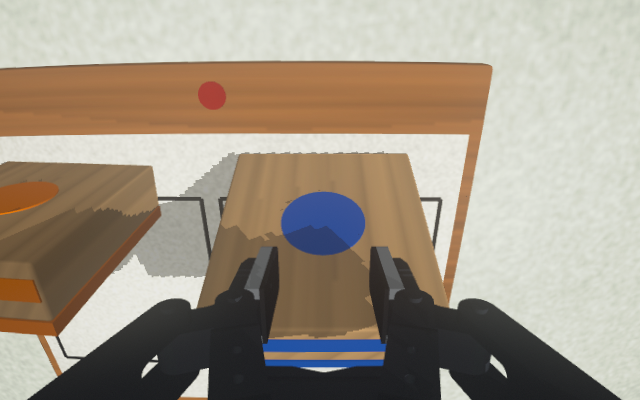

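Block leaning straight forward (back's lower edge at row 153, level). Continuing.

```bash
python3 -m crank '[[[0,0,0],[-0.002,0,0.0003],0.04],[[0,0,0],[-0.002,0,0.0003],0.04],[[0,0,0],[-0.002,0,0.0003],0.04],[[0,0,0],[-0.002,0,0.0003],0.04],[[0,0,0],[-0.002,0,0.0003],0.04],[[0,0,0],[0,0,0],0.04],[[0,0,0],[0,0,0],0.04],[[0,0,0],[0,0,0],0.04]]'
python3 - <<'E'
from h import *
grab('wrist','w7')
E
```

```text
time: 8.55
eef_pos: [0.4689, 0.0065, 0.1211]
tcp_rot: [0.199, 2.996, -0.014]
contact_force: [0.4, 0.6, -0.8]
opening: 0.0401
```

View pics/w7.png

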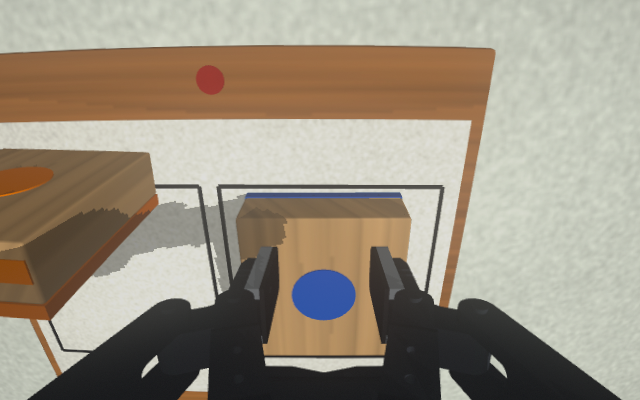

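The block lies flat inside the outline: its foot edge is at row ~194 and the outline line at row 186. Measuring now.

```bash
python3 - <<'E'
from h import *
f=load('w7');c=f['image'][175:235,205:455];cv2.imwrite('pics/c7.png',cv2.resize(c,None,fx=3.2,fy=6,interpolation=cv2.INTER_CUBIC))
f=grab('top','t7');c=f['image'][140:280,270:420];cv2.imwrite('pics/c8.png',cv2.resize(c,None,fx=4,fy=4,interpolation=cv2.INTER_CUBIC))
E
```

```text
(no output)
```

View pics/c7.png

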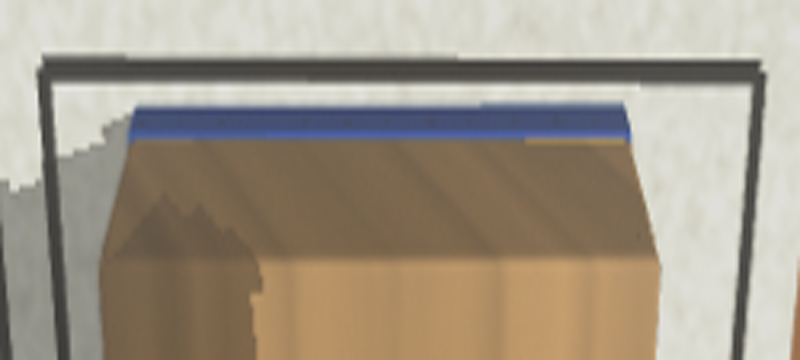

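View pics/c8.png

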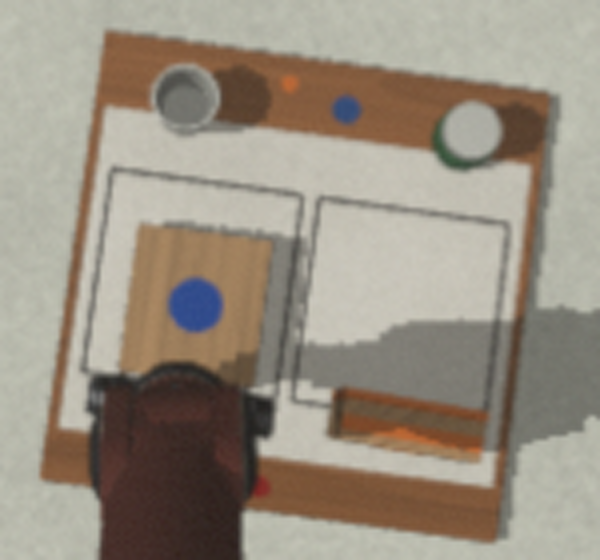

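```bash
python3 - <<'E'
from h import *
f=load('w7')
a=lambda x,y:((x+.5)/3.2-.5+205,(y+.5)/6-.5+175)
for nm,z,P in [('foot',.018,[(623,103),(135,107)]),('backrear',.058,[(659,265),(99,260)]),('out',.018,[(762,66),(43,64)])]:
    Q=np.array([onz(f,*a(*p),z) for p in P]);d=Q[0]-Q[1];print(nm,Q.round(4)[:,:2].tolist(),np.linalg.norm(d).round(4),'yaw',np.degrees(np.arctan2(-d[0],d[1])).round(2))
g=load('t7');d=onz(g,270+195/4,140+305/4,.058);print('disc top',d.round(4)); d=onz(f,324,294.5,.058);print('disc wrist',d.round(4))
plan([d[0],d[1],.12],tool(-7.6))
E
```

```text
foot [[0.4863, 0.0586], [0.4726, -0.0497]] 0.1091 yaw -7.21
backrear [[0.4866, 0.0578], [0.472, -0.0486]] 0.1075 yaw -7.79
out [[0.4855, 0.0897], [0.4645, -0.0689]] 0.1599 yaw -7.57
disc top [ 0.5379 -0.0049  0.058 ]
disc wrist [ 0.5379 -0.0026  0.058 ]
shift in tool axes [-0.0688  0.0002  0.0108] norm 0.07
turn deg tool [-0.02  7.99  0.02]
```

Foot edge is about 5 mm inside the outline and straight to within 0.5°, so no correction is needed. I'll shut the fingers and press at the disc.

```bash
python3 -m crank '[[[0,0,0],[-0.01,0,0.001],0.02],[[0,0,0],[-0.015,0,0.002],0.01],[[0,4,0],[-0.015,0,0.002],0],[[0,4,0],[-0.015,0,0.002],0],[[0,0,0],[-0.014,0,0.002],0],[[0,0,0],[0,0,0.01],0],[[0,0,0],[0,0,0.01],0],[[0,0,0],[0,0,0.01],0],[[0,0,0],[0,0,0],0],[[0,0,0],[0,0,0],0]]'
python3 - <<'E'
from h import *
plan([.5385,-.0034,.066],tool(-7.6));grab('side','s8')
c=load('s8')['image'][130:300,220:420];cv2.imwrite('pics/c9.png',cv2.resize(c,None,fx=3.5,fy=3.5,interpolation=cv2.INTER_CUBIC))
E
```

```text
time: 9.65
eef_pos: [0.537, -0.0025, 0.0884]
tcp_rot: [-0.207, -3.133, 0.001]
contact_force: [0.4, 0.1, -0.7]
opening: 0.0001
shift in tool axes [-0.0017 -0.0007  0.0224] norm 0.023
turn deg tool [-0.03 -0.09  0.03]
```

View pics/c9.png

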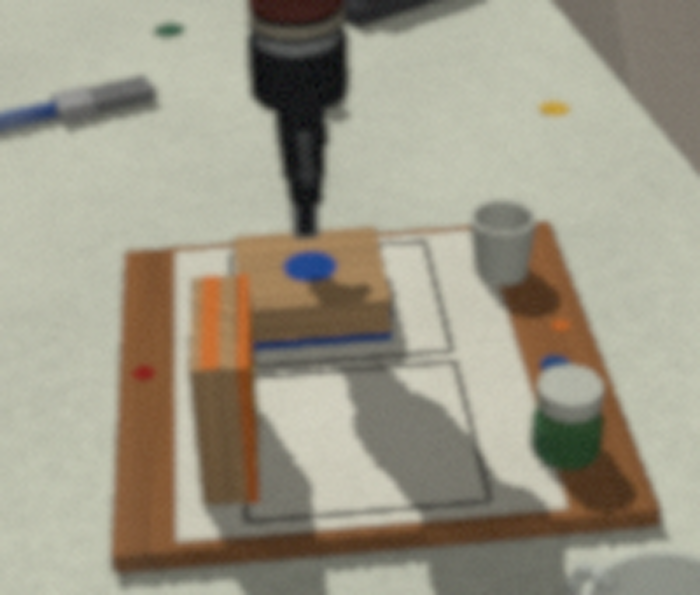

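The block lies flat and the shut fingertips are above the disc. Descending to press.

```bash
python3 -m crank '[[[0,0,0],[-0.001,-0.0005,0.01],0],[[0,0,0],[0,0,0.01],0],[[0,0,0],[0,0,0.005],0],[[0,0,0],[0,0,0.003],0],[[0,0,0],[0,0,0],0]]'
python3 -m crank '[[[0,0,0],[0,0,0.002],0],[[0,0,0],[0,0,0],0]]'
python3 -m crank '[[[0,0,0],[0,0,0.002],0],[[0,0,0],[0,0,0],0]]'
```

```text
time: 10.2
eef_pos: [0.5384, -0.0033, 0.0602]
tcp_rot: [-0.208, -3.133, 0.001]
contact_force: [0.5, -0.6, 0.5]
opening: -0.0001
time: 10.4
eef_pos: [0.5388, -0.0034, 0.0588]
tcp_rot: [0.208, 3.135, -0.0]
contact_force: [-0.3, 0.5, 0.2]
opening: 0.0001
time: 10.6
eef_pos: [0.5391, -0.0034, 0.0581]
tcp_rot: [0.208, 3.134, -0.0]
contact_force: [-2.4, 0.5, 7.6]
opening: -0.0001
```

```bash
python3 -m crank '[[[0,0,0],[0,0,0.002],0],[[0,0,0],[0,0,0],0]]'
python3 -m crank '[[[0,0,0],[0,0,0.002],0],[[0,0,0],[0,0,0],0]]'
```

```text
time: 10.8
eef_pos: [0.5391, -0.0033, 0.058]
tcp_rot: [0.208, 3.133, 0.0]
contact_force: [-4.8, 0.4, 20.6]
opening: 0.0001
time: 11.0
eef_pos: [0.5392, -0.0034, 0.058]
tcp_rot: [0.208, 3.133, 0.001]
contact_force: [-9.3, 1.0, 33.8]
opening: 0.0002
```

```bash
python3 -m crank '[[[0,0,0],[0.001,0,0],0],[[0,0,0],[0,0,0],0],[[0,0,0],[0,0,0],0],[[0,0,0],[0,0,0],0],[[0,0,0],[0,0,0],0],[[0,0,0],[0,0,0],0]]'
python3 -m crank '[[[0,0,0],[0,0,0],0],[[0,0,0],[0,0,0],0],[[0,0,0],[0,0,0],0],[[0,0,0],[0,0,0],0],[[0,0,0],[0,0,0],0],[[0,0,0],[0,0,0],0]]'
python3 -m crank '[[[0,0,0],[0,0,-0.003],0],[[0,0,0],[0,0,-0.006],0],[[0,0,0],[0,0,-0.015],0],[[0,0,0],[0,0,-0.03],0],[[0,0,0],[0,0,-0.03],0],[[0,0,0],[0.02,0,-0.03],0],[[0,0,0],[0.03,0,-0.03],0],[[0,0,0],[0.03,0,-0.03],0],[[0,0,0],[0.03,0.02,0],0],[[0,0,0],[0,0,0],0]]'
python3 - <<'E'
from h import *
grab('wrist','w9');f=grab('top','t9');c=f['image'][140:280,270:420];cv2.imwrite('pics/c10.png',cv2.resize(c,None,fx=4,fy=4,interpolation=cv2.INTER_CUBIC))
E
```

```text
time: 11.6
eef_pos: [0.5392, -0.0033, 0.058]
tcp_rot: [0.208, 3.13, 0.001]
contact_force: [-7.1, -0.6, 32.6]
opening: -0.0004
time: 12.2
eef_pos: [0.5391, -0.0034, 0.058]
tcp_rot: [0.208, 3.13, 0.001]
contact_force: [-6.8, 0.0, 32.3]
opening: 0.0001
time: 13.2
eef_pos: [0.4278, 0.0339, 0.2275]
tcp_rot: [-0.2, -3.133, -0.003]
contact_force: [0.3, 1.3, 0.3]
opening: -0.0002
```

View pics/w9.png

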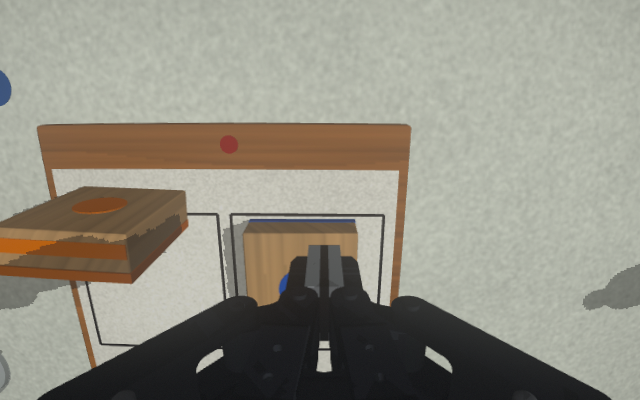

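View pics/c10.png

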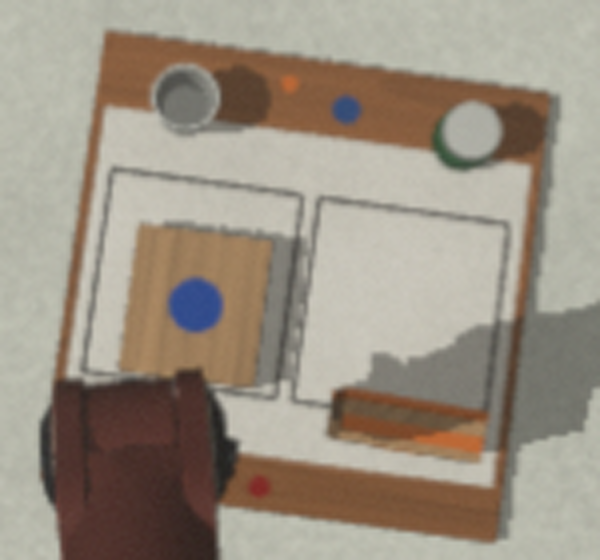

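The block lies inside the outline exactly where it was before the press. The other objects on the board haven't moved and the robot is clear. Handing in.

```bash
python3 -c "
from plant import robot;print(robot.sign_off())"
```

```text
the job is handed in; nothing more can be done
None
```

The blue block is lying on its blue face inside the left outline, and I've handed the job in at about 13.3 s.

- **First push:** I started with a low push to slide the block forward, because its front edge stood right on the outline. It began to tip instead, so I let it settle upright; pictures showed it back in the same place.
- **Tipping:** I then pushed near the top of its back and it fell by itself, sliding about 5 mm forward as it did.
- **Position:** After the fall, its foot edge measured about 5 mm inside the outline, and the block was straight to within about 0.5°.
- **Pressing:** I pressed the middle of its back with shut fingertips at about 32–34 N for 1.2–1.4 s. There was a sideways force of 7–9 N, but the block did not move.
- **Last check:** In the last pictures the block was where it lay before the press. The orange block was still standing, the cup and jar were in place, and the gripper was clear of everything. I did not check the bottles, jug and brush again at the end, but the arm never went near them at their height.

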